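# Pack the decorating kit tray with tape rolls and small pots

## Task

Pack the decorating kit: slide every tape roll straight up off its spindle on the round stand, and take every small black-lidded pot of the row just beyond the divided tray (nothing further back), and stand them all upright on the floor of the tray, one thing to a compartment. Leave the thing that is already packed in its compartment, and leave everything else on the table alone.

Things in the scene. Friction and masses are not known exactly. Their poses are not given: they have to be found in the camera images.
- tray: Divided wooden kit tray lying on the table, fixed, 164 (x) x 324 (y) x 26 mm high, origin at the centre of its underside. 2 x 4 square compartments, each 76 mm wide inside, floor top 8 mm above the origin; compartment centres in its frame at x = -40 or +40 mm and y = -120, -40, +40 or +120 mm. Walls and dividers 4 mm thick, all with their tops 26 mm above the underside
- tape_stand: Round wooden tape stand lying on the table, fixed, 184 mm across and 14 mm thick, with three upright steel spindles 20 mm in diameter whose tops are 90 mm above the underside. Origin at the centre of the underside; spindles in its frame at (x, y) = (0, 56), (-48.5, -28) and (48.5, -28) mm. A tall pail and stacked tubs stand beyond it to the left, so keep the long side of the gripper clear of them
- roll_0_mid (a point): A kraft paper tape roll, 54 mm outside diameter, 60 mm tall, 26 mm bore, about 0.11 kg, at the start standing over a spindle of the tape stand, its lower end on the stand's base. The point is its centre, half-way up; z is its axis. May be absent (two or three are there)
- roll_1_mid (a point): A kraft paper tape roll, 54 mm outside diameter, 60 mm tall, 26 mm bore, about 0.11 kg, at the start standing over a spindle of the tape stand, its lower end on the stand's base. The point is its centre, half-way up; z is its axis. May be absent (two or three are there)
- roll_2_mid (a point): A kraft paper tape roll, 54 mm outside diameter, 60 mm tall, 26 mm bore, about 0.11 kg, at the start standing over a spindle of the tape stand, its lower end on the stand's base. The point is its centre, half-way up; z is its axis. May be absent (two or three are there)
- pot_0_mid (a point): A small squat white pot with a black screw lid, 52 mm across, 43 mm tall, about 0.07 kg, at the start standing upright on the table just beyond the tray. The point is its centre, half-way up; z is its axis, up. May be absent (three or four are there)
- pot_1_mid (a point): A small squat white pot with a black screw lid, 52 mm across, 43 mm tall, about 0.07 kg, at the start standing upright on the table just beyond the tray. The point is its centre, half-way up; z is its axis, up. May be absent (three or four are there)
- pot_2_mid (a point): A small squat white pot with a black screw lid, 52 mm across, 43 mm tall, about 0.07 kg, at the start standing upright on the table just beyond the tray. The point is its centre, half-way up; z is its axis, up. May be absent (three or four are there)
- pot_3_mid (a point): A small squat white pot with a black screw lid, 52 mm across, 43 mm tall, about 0.07 kg, at the start standing upright on the table just beyond the tray. The point is its centre, half-way up; z is its axis, up. May be absent (three or four are there)
- cup_mid (a point): Bisque clay beaker, 65 mm across, 59 mm tall, already packed in one compartment; stays there. The point is its centre, half-way up. Absent when the slim jar is there
- jar_mid (a point): Slim screw-cap underglaze jar, 55 mm across, 82 mm tall, already packed in one compartment; stays there. The point is its centre, half-way up. Absent when the beaker is there
- tile_mid (a point): L-shaped glaze test tile, 34 x 44 x 61 mm tall, standing on the table at the left of the pots; to be left alone. The point is half-way up
- small_tub_mid (a point): Plastic tub with a snap lid, 72 mm across, 55 mm tall, standing on the table at the right of the pots; to be left alone. The point is half-way up
Not all that is in view belongs to the job. What is shaped like the part that bears pot_1_mid but red is not meant.

How it is judged:
At the end, for the whole second after the job is handed in: Every tape roll and small pot present stands upright (within 0.12 rad), at rest on the floor of its own tray compartment (at most 5 mm too high); the thing already packed is upright and within 25 mm of its place; the test tile and snap-lid tub are within 50 mm of theirs (x of roll_0_mid in the frame of tray between -0.08 and 0.08 m and y of roll_0_mid in the frame of tray between -0.16 and 0.16 m and z of each of roll_0_mid, roll_1_mid, roll_2_mid in the frame of tray below 0.043 m and angle between each of roll_0_mid, roll_1_mid, roll_2_mid, pot_0_mid, pot_1_mid, pot_2_mid, pot_3_mid, cup_mid, jar_mid's own z axis and vertical below 0.12 rad and linear speed of each of roll_0, roll_1, roll_2, pot_0, pot_1, pot_2, pot_3 below 0.03 m/s and x of roll_1_mid in the frame of tray between -0.08 and 0.08 m and y of roll_1_mid in the frame of tray between -0.16 and 0.16 m and x of roll_2_mid in the frame of tray between -0.08 and 0.08 m and y of roll_2_mid in the frame of tray between -0.16 and 0.16 m and x of pot_0_mid in the frame of tray between -0.08 and 0.08 m and y of pot_0_mid in the frame of tray between -0.16 and 0.16 m and z of each of pot_0_mid, pot_1_mid, pot_2_mid, pot_3_mid in the frame of tray below 0.0345 m and x of pot_1_mid in the frame of tray between -0.08 and 0.08 m and y of pot_1_mid in the frame of tray between -0.16 and 0.16 m and x of pot_2_mid in the frame of tray between -0.08 and 0.08 m and y of pot_2_mid in the frame of tray between -0.16 and 0.16 m and x of pot_3_mid in the frame of tray between -0.08 and 0.08 m and y of pot_3_mid in the frame of tray between -0.16 and 0.16 m and distance of each of cup_mid, jar_mid from where it was at the start of the episode below 0.025 m and distance of each of tile_mid, small_tub_mid from where it was at the start of the episode below 0.05 m); the robot touches nothing.
It fails at once if the test tile or the snap-lid tub was knocked over (angle between any of tile_mid, small_tub_mid's own z axis and vertical above 0.7 rad).
It fails at once if the thing already packed was taken out of its compartment or tipped over (distance of any of cup_mid, jar_mid from where it was at the start of the episode above 0.06 m or angle between any of cup_mid, jar_mid's own z axis and vertical above 0.7 rad).
Of roll_0, roll_1, roll_2 only 2 to 3 are there at a start; the rules pass over those that are not, and their reading is None.
Of pot_0, pot_1, pot_2, pot_3 only 3 to 4 are there at a start; the rules pass over those that are not, and their reading is None.
Of cup, jar only 1 to 1 are there at a start; the rules pass over those that are not, and their reading is None.
At some moment in a run one of pot_0, pot_1, pot_2, pot_3 may be knocked a few centimetres aside while the robot is not near it.
It also fails if it takes over 210 s, if anything falls off the work surface, if the arm or the gripper's body presses on something with over 40 N, if the wrist force passes 120 N, or if a joint passes its speed limit or range.

## Robot

A 6-joint arm with a two-finger parallel gripper is mounted at the origin on a cart in front of the work surface, level with it; the furniture and walls round the work are solid. World frame = base frame: x ahead of the robot, y to its left, z up, the work surface at z = 0. Lengths are in m, angles in rad, forces in N, time in s.
With the tool pointing down it reaches from about 0.375 to 0.925 m from the base axis. Payload 5.7 kg.
Tool frame: the origin (TCP) lies at the very end of the fingers, on their centre line; the grasp point (between the pads) lies 19 mm behind it; z points along the fingers, y is the line along which they close (so a half turn about z gives the same grasp; the last joint's range is limited). The gripper opens to 88 mm and grips with 3 to 60 N. Pads are 20 mm wide; open, the fingers measure 115 mm over their backs; the gripper's body (75 mm by 178 mm) begins 61 mm behind the grasp point.
Start: joints at [1.096, 0.359, 1.51, -0, 1.272, -0.115], TCP at [0.211, 0.562, 0.223] pointing down, gripper open.
Joint ranges: [-2.97, 2.97], [-1.01, 2.36], [0.21, 2.38], [-0.96, 4.11], [0.2, 2.71], [-2.98, 2.98]. Speed limits (rad/s): [2.39, 2.39, 3.14, 3.14, 3.14, 3.14].

## Interface

Orientations are given as a 3x3 rotation matrix whose columns are the frame's x, y, z axes.
In Python, from rig import observe, snapshot, order, search_frame, cut_out gives the robot as it stands.
- The arm moves only by the tool jog_arm, never from a script. Its argument "moves" is a list that holds one entry, the list of rows, each a list of 7 numbers: the shift along the tool's x, y, z in mm, then the turn, a rotation vector about the tool's x, y, z in rad, then the gripper's target within -1 to 1 (shut at 1, half-way at 0, fully open at -1). In form: [[[dx, dy, dz, wx, wy, wz, grip], ...]]. A call has 1 to 20 rows; each row shifts and turns the commanded pose from where the row before left it, along the tool's axes as they then stand; what a row does not reach is not made up. A row lasts 1/10 s, in which the tool goes at most 50 mm and 8.59 degrees, less where a joint would pass 70% of its speed; a pose out of reach is approached as far as the arm can. A call with a gripper value outside its range is refused whole. The fingers move at their own pace and stop on an object; "squeeze" is the grip in N (left out, the last holds). Time passes only in rows, so rows that do not move let the fingers close. It gives the time, the measured TCP pose, the force, the opening and the grip force at its end, in the units of the state.
- observe(): the state, without advancing time (a new reading comes with each control period).
- snapshot(name): name is "side" or "top"; returns a dict with "img" (400x640x3 uint8, blue, green, red), "fov_y" (degrees; the focal length in pixels is half the picture's height over the tangent of half this angle, whatever the lens; pixels are square), "cx", "cy" (the principal point, pixels), "world_to_cam" (4x4, takes a point from world to camera coordinates). Camera axes: x right, y down, z forward; pixel columns grow to the right and rows downward; lengths in m; the calibration is good to about 2 mm. A picture is of the moment at which its call begins. There is no depth.
- order.finish_job(): hands the job in; it is judged then, once.
Trained networks look in a picture, given as the dict that the camera call returned (one of the last four; its "shot" number tells which), for a name from the list of things; names that differ only in an ending like _2 or _b are one class to them, and where a whole thing is asked for, a point or a joint stands for the part that bears it (a point fixed in the world has none). Each returns a list of dicts, best first, with "score" (0 to 1); they miss things now and then, are a little off and sometimes report something else, mostly with a low value. They report only what shows in the picture. A call takes as long as a camera call. They do not tell look-alikes from the thing itself.
- search_frame(name, picture): "bbox" ([left, top, right, bottom] in pixels, round what is visible of it).
- cut_out(name, picture): "mask" (400x640 bool, what is visible of it) and "bbox" ([left, top, right, bottom] in pixels, round what is visible of it).
The state is a dict: "clock": time; "joint_pos": joint angles; "qvel": joint speeds; "joint_torque": joint torques, N m; "tool_pos": TCP position; "eef_rot": TCP orientation; "ft_force": force on the tool from outside, world axes, zero at the start; "torque": the same for the moment, N m; "grip_width": finger opening in m; "grip_force": force on a finger pad.
Only numpy, scipy, OpenCV 4.12 (cv2) and the standard library are available. Lean on these libraries where they do the work, as an engineer would, in place of code of your own. Each camera call takes 0.05 s, during which the arm holds its last target. There are 200 camera calls.

## Working session

There is one attempt and no reset: what is moved stays moved. The work goes in short steps, Python scripts to look and compute and a tool call to move; the robot and the scene stay as the last step left them, time stands still between calls to the robot, and variables do not carry over. Pictures are saved under pics/ and viewed, at most 14 in all, crops included, and the job is handed in when it is done.

Besides the shell and the picture viewer there is one more tool, called as name(argument=value, ...) on one line, values as JSON. jog_arm: Moves the arm, as the interface text tells. Its arguments: {"type":"object","properties":{"moves":{"type":"array","items":{"type":"array","items":{"type":"array","items":{"type":"number"}}}},"squeeze":{"type":"number"}},"required":["moves"]}

```bash
ls; mkdir -p pics
python3 - <<'E'
from rig import observe,snapshot
import cv2
s=observe();print(s)
for n in("side","top"):
    p=snapshot(n);cv2.imwrite(f"pics/{n}0.png",p["img"]);print(n,p["fov_y"],p["cx"],p["cy"],p["world_to_cam"].tolist() if hasattr(p["world_to_cam"],'tolist') else p["world_to_cam"],p.keys())
E
```

```text
pics
{'clock': 0.0, 'joint_pos': array([ 1.09595901e+00,  3.59484149e-01,  1.51142477e+00, -2.14595898e-05,
        1.27249220e+00, -1.15089646e-01]), 'qvel': array([ 7.15940174e-05,  5.96739724e-04,  1.22227428e-03,  5.07800213e-04,
       -9.20485491e-04,  1.25244847e-03]), 'joint_torque': array([ 1.74917561e-03, -5.15383816e+01, -2.70725673e+01,  6.75905496e-02,
        3.51921993e-02, -1.72064374e-04]), 'tool_pos': array([0.21091535, 0.560973  , 0.22182493]), 'eef_rot': array([[-9.35987835e-01,  3.52031418e-01, -8.08574248e-04],
       [ 3.52032296e-01,  9.35986456e-01, -1.61776309e-03],
       [ 1.87311111e-04, -1.79885082e-03, -9.99998365e-01]]), 'ft_force': array([ 0.67360863, -0.16131716,  0.21199784]), 'torque': array([-0.02846773,  0.06061724, -0.00767352]), 'grip_force': 0.0, 'grip_width': 0.08769143411558193}
side 57.560476574688415 317.2830748435872 201.19020978682468 [[-0.9868575086682884, -0.16100724227874738, 0.013745017963324085, 0.5334318141855354], [-0.10892849392022182, 0.5999930329489467, -0.7925546944060055, 0.10335519314786865], [0.11936013068563371, -0.7836357753105181, -0.6096459061259999, 0.8475011759181417], [0.0, 0.0, 0.0, 1.0]] dict_keys(['img', 'fov_y', 'cx', 'cy', 'world_to_cam', 'shot'])
top 54.419377615212476 319.3134719551837 205.16248211301942 [[4.146939546193448e-05, -0.99996861012577, 0.007923196540886059, -0.0001561793178432206], [-0.9844664797023868, -0.0014319204103287594, -0.17556679625238875, 0.5474277319093364], [0.1755726306195773, -0.007792840757692452, -0.9844356368042793, 0.9849035425191022], [0.0, 0.0, 0.0, 1.0]] dict_keys(['img', 'fov_y', 'cx', 'cy', 'world_to_cam', 'shot'])
```

View pics/side0.png

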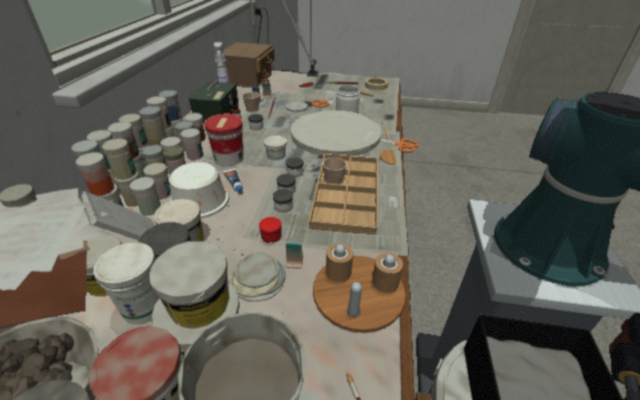

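View pics/top0.png

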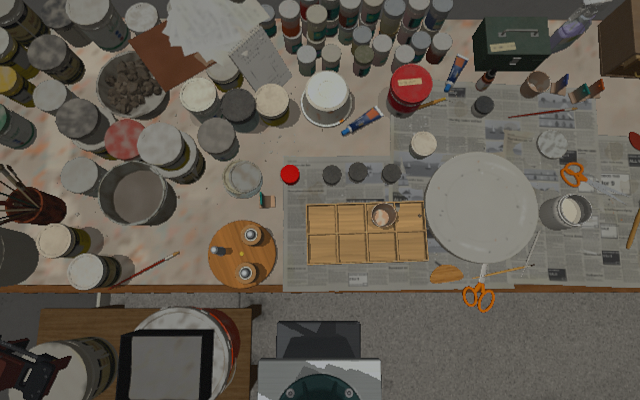

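The pictures show two rolls, at top-view pixels (252,235) and (247,272). Three black-lidded pots are at (331,174), (357,172) and (391,173). The red pot at (290,174) is to be ignored, as is the dark pot further back at (483,105). The beaker sits in the tray at (385,216).

```bash
cat > h.py <<'E'
import numpy as np, cv2
from scipy.optimize import least_squares
from rig import observe,snapshot,search_frame,cut_out,order
def proj(p,P):
    M=np.asarray(p["world_to_cam"]);f=200/np.tan(np.radians(p["fov_y"])/2)
    c=np.asarray(P)@M[:3,:3].T+M[:3,3]
    return c[:,:2]/c[:,2:]*f+[p["cx"],p["cy"]]
def ray(p,uv,z):
    M=np.asarray(p["world_to_cam"]);f=200/np.tan(np.radians(p["fov_y"])/2)
    d=M[:3,:3].T@[(uv[0]-p["cx"])/f,(uv[1]-p["cy"])/f,1];o=-M[:3,:3].T@M[:3,3]
    return (o+d*(z-o[2])/d[2])
def cyl(x,y,r,z0,z1):
    a=np.linspace(0,2*np.pi,72);c=np.c_[x+r*np.cos(a),y+r*np.sin(a)]
    return np.vstack([np.c_[c,0*a+z0],np.c_[c,0*a+z1]])
def bb(q): return np.r_[q.min(0),q.max(0)]
def fit(p,box,r,z0,z1):
    g=ray(p,[(box[0]+box[2])/2,(box[1]+box[3])/2],(z0+z1)/2)[:2]
    s=least_squares(lambda v:bb(proj(p,cyl(*v,r,z0,z1)))-np.asarray(box),g)
    return s.x,np.sqrt(np.mean(s.fun**2))
E
python3 - <<'E'
from h import *
np.set_printoptions(precision=3,suppress=True)
for n in("top","side"):
    p=snapshot(n)
    for k,r,z0,z1 in(("pot_1_mid",.026,0,.043),("roll_0_mid",.027,.014,.074),("cup_mid",.0325,.008,.067),("tray",0,0,0),("tape_stand",.092,0,.014),("tile_mid",.02,0,.061),("small_tub_mid",.036,0,.055)):
        for d in cut_out(k,p)[:7]:
            if d["score"]<.25: continue
            b=np.array(d["bbox"],float);m=d["mask"]
            if k=="tray":
                c=cv2.convexHull(np.argwhere(m)[:,::-1].astype(np.int32))
                rect=cv2.minAreaRect(c);q=cv2.boxPoints(rect);
                ap=cv2.approxPolyDP(c,6,True)[:,0]
                print(n,k,d["score"],[ray(p,u,.026) for u in ap],ap.tolist())
            else:
                print(n,k,round(d["score"],2),b,*fit(p,b,r,z0,z1))
E
```

```text
top pot_1_mid 0.66 [283.4 164.5 300.2 184.8] [0.637 0.075] 1.248215983398371
top pot_1_mid 0.54 [380.9 161.3 401.2 183.9] [ 0.644 -0.198] 0.506747916902778
top pot_1_mid 0.52 [344.8 163.7 369.3 183.1] [ 0.641 -0.104] 1.7614122802507022
top roll_0_mid 0.67 [233.2 263.2 262.  282.7] [0.37  0.185] 1.5902091319236495
top roll_0_mid 0.55 [304.8 203.6 428.5 266.9] [ 0.467 -0.127] 38.244628628441674
top roll_0_mid 0.55 [239.6 224.8 263.1 245.2] [0.468 0.178] 0.8899235088316008
top cup_mid 0.67 [374.2 203.8 398.2 224.2] [ 0.525 -0.178] 2.864587452750527
top tray 0.93 [array([ 0.407, -0.289,  0.026]), array([0.393, 0.03 , 0.026]), array([0.546, 0.036, 0.026]), array([ 0.561, -0.277,  0.026])] [[428, 259], [308, 264], [306, 207], [421, 202]]
top tape_stand 0.58 [207.4 220.9 273.5 290.9] [0.417 0.212] 1.175427067917317
top tile_mid 0.54 [257.4 195.8 273.5 208.7] [0.558 0.145] 2.1159724904413917
top small_tub_mid 0.81 [410.6 133.5 437.  160.5] [ 0.716 -0.29 ] 2.2041274623637634
side pot_1_mid 0.82 [277.4 174.2 293.8 190.5] [ 0.647 -0.114] 2.8332479662338366
side pot_1_mid 0.66 [262.6 217.6 283.2 246.6] [0.63  0.089] 1.1305297688015965
side roll_0_mid 0.89 [374.1 251.9 402.7 291.9] [0.37  0.185] 1.1721869133764675
side cup_mid 0.66 [283.2 155.7 304.8 178.6] [ 0.635 -0.17 ] 2.568782152595208
side cup_mid 0.58 [322.4 158.1 347.7 185.1] [ 0.519 -0.167] 1.2855998249158693
side tray 0.78 [array([ 0.404, -0.282,  0.026]), array([0.395, 0.059, 0.026]), array([0.547, 0.069, 0.026]), array([ 0.564, -0.27 ,  0.026])] [[377, 158], [376, 234], [310, 229], [324, 155]]
side tape_stand 0.96 [311.8 243.4 407.6 331.9] [0.422 0.198] 4.342389618387144
side tile_mid 0.7 [286.8 247.8 305.  271. ] [0.558 0.171] 3.994283055648369
side small_tub_mid 0.71 [265.2 139.9 290.1 164.1] [ 0.706 -0.261] 1.148817873556776
```

```bash
cat >> h.py <<'E'
def hullmask(q):
    m=np.zeros((400,640),np.uint8);cv2.fillConvexPoly(m,cv2.convexHull(q.astype(np.float32)).round().astype(np.int32),1);return m
def box(x,y,a,lx=.164,ly=.324,h=.026):
    c,s=np.cos(a),np.sin(a)
    P=np.array([[i*lx/2,j*ly/2,k*h] for i in(-1,1) for j in(-1,1) for k in(0,1)])
    return np.c_[x+c*P[:,0]-s*P[:,1],y+s*P[:,0]+c*P[:,1],P[:,2]]
def dark(p,xy,rad=.05,z=.037,th=75):
    """dark lid blob nearest xy, world position at height z"""
    g=p["img"].max(2);u=proj(p,[[*xy,z]])[0]
    n,l,st,ce=cv2.connectedComponentsWithStats((g<th).astype(np.uint8))
    k=[i for i in range(1,n) if 60<st[i,4]<700 and np.hypot(*(ray(p,ce[i],z)[:2]-xy))<rad]
    return [(ray(p,ce[i],z)[:2],st[i].tolist()) for i in k]
E
python3 - <<'E'
from h import *
from scipy.optimize import minimize
np.set_printoptions(precision=4,suppress=True)
ps={n:snapshot(n) for n in("top","side")}
tm={n:cut_out("tray",p)[0]["mask"] for n,p in ps.items()}
ms=[]
for use in(("top",),("side",),("top","side")):
    def c(v):
        return sum(1-np.sum(hullmask(proj(ps[n],box(*v)))&tm[n])/np.sum(hullmask(proj(ps[n],box(*v)))|tm[n]) for n in use)
    r=minimize(c,[.477,-.125,.045],method="Nelder-Mead",options=dict(initial_simplex=[[.477,-.125,.045],[.487,-.125,.045],[.477,-.11,.045],[.477,-.125,.0]]))
    print(use,r.x,r.fun)
for n,p in ps.items():
    for xy in((.64,-.02),(.64,-.10),(.64,-.198),): print(n,xy,dark(p,np.array(xy)))
im=ps["top"]["img"].copy();cr=cv2.resize(im[150:300,195:445],None,fx=3.2,fy=3.2,interpolation=cv2.INTER_CUBIC)
def tr(q): return ((q-[195,150]+.5)*3.2).round().astype(int)
for P in(box(*r.x),):
    q=tr(proj(ps["top"],P))
    for i in range(8):
        for j in range(i):
            if bin(i^j).count("1")==1: cv2.line(cr,tuple(map(int,q[i])),tuple(map(int,q[j])),(0,0,255),1)
for x,y in((.37,.185),(.468,.178)):
    cv2.polylines(cr,[tr(proj(ps["top"],cyl(x,y,.027,.014,.074)))[72:]],True,(0,255,0),1)
    cv2.polylines(cr,[tr(proj(ps["top"],cyl(x,y,.01,.014,.090)))[72:]],True,(255,255,0),1)
cv2.imwrite("pics/z1.png",cr)
E
```

```text
('top',) [ 0.4786 -0.126   0.0181] 0.11151079136690645
('side',) [ 0.4812 -0.1242  0.0411] 0.16487962775642317
('top', 'side') [ 0.479  -0.1263  0.0382] 0.27966752038308185
top (0.64, -0.02) [(array([ 0.6333, -0.033 ]), [323, 165, 19, 21, 303])]
top (0.64, -0.1) [(array([ 0.6415, -0.1042]), [348, 163, 22, 20, 312])]
top (0.64, -0.198) [(array([ 0.6376, -0.1947]), [381, 164, 21, 21, 303])]
side (0.64, -0.02) [(array([ 0.6342, -0.0268]), [274, 189, 19, 16, 214])]
side (0.64, -0.1) [(array([ 0.642 , -0.0965]), [278, 174, 17, 14, 187])]
side (0.64, -0.198) [(array([ 0.6386, -0.1878]), [286, 158, 17, 12, 148])]
```

View pics/z1.png

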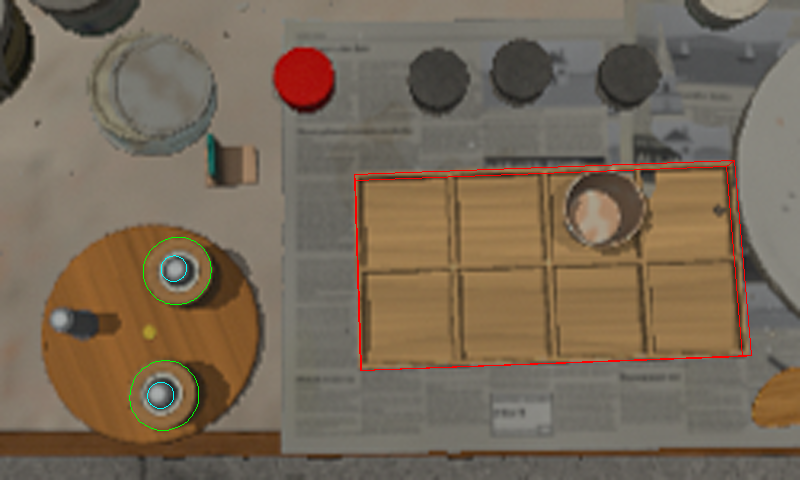

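Tray fit: centre about (0.479, -0.125), yaw about 0.04. The beaker is in the far row, third compartment from the left. Rolls are at (0.369, 0.185) and (0.468, 0.178). Next I square up the tool and go above the far roll.

jog_arm(moves=[[[0,0,0,0,0,-0.12,-1],[0,0,0,0,0,-0.12,-1],[0,0,0,0,0,-0.12,-1],[-20,-29.5,-2,0,0,0,-1],[-20,-29.5,-2,0,0,0,-1],[-20,-29.5,-2,0,0,0,-1],[-20,-29.5,-2,0,0,0,-1],[-20,-29.5,-2,0,0,0,-1],[-20,-29.5,-2,0,0,0,-1],[-20,-29.5,-2,0,0,0,-1],[-20,-29.5,-2,0,0,0,-1],[-20,-29.5,-2,0,0,0,-1],[-20,-29.5,-2,0,0,0,-1],[-20,-29.5,-2,0,0,0,-1],[-20,-29.5,-2,0,0,0,-1],[-17,-29.5,-2,0,0,0,-1],[0,0,0,0,0,0,-1]]], squeeze=20)

```text
clock: 2.8
tool_pos: [0.4707, 0.1753, 0.2491]
eef_rot: [[-1.0, 0.003, 0.002], [0.003, 1.0, -0.001], [-0.002, -0.001, -1.0]]
ft_force: [-0.6, 0.5, -0.3]
grip_width: 0.0875
grip_force: 0.0
```

jog_arm(moves=[[[2.5,2.5,20,0,0,0,-1],[0,0,25,0,0,0,-1],[0,0,25,0,0,0,-1],[0,0,25,0,0,0,-1],[0,0,25,0,0,0,-1],[0,0,25,0,0,0,-1],[0,0,20,0,0,0,-1],[0,0,20,0,0,0,-1],[0,0,14,0,0,0,-1],[0,0,10,0,0,0,-1],[0,0,0,0,0,0,-1]]])

```text
clock: 3.9
tool_pos: [0.4647, 0.1809, 0.0386]
eef_rot: [[-1.0, -0.0, -0.002], [-0.0, 1.0, -0.0], [0.002, -0.0, -1.0]]
ft_force: [0.5, -0.4, -0.4]
grip_width: 0.0882
grip_force: 0.0
```

Run:
```python
from h import *
s=observe();print(s["tool_pos"],s["ft_force"])
a=snapshot("top")["img"][170:300,190:330];b=snapshot("side")["img"][200:330,280:420]
cv2.imwrite("pics/g1.png",cv2.resize(np.hstack([a,b]),None,fx=2.8,fy=2.8,interpolation=cv2.INTER_CUBIC))
```

```text
[0.46466417 0.18086749 0.03862963] [ 0.46008369 -0.37026208 -0.38654454]
```

View pics/g1.png

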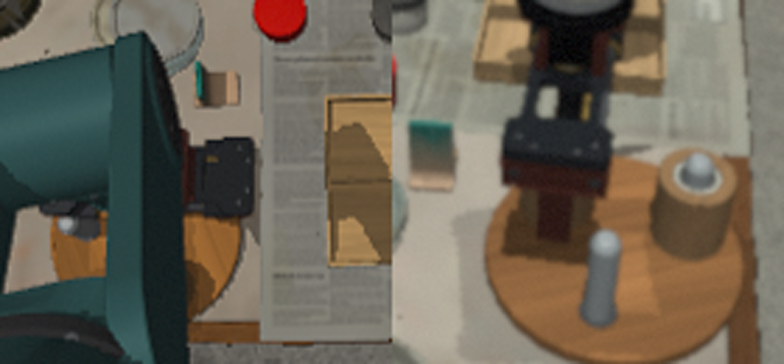

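The fingers straddle the far roll (side crop, about (555,210)). Closing.

jog_arm(moves=[[[0,0,0,0,0,0,0],[0,0,0,0,0,0,0.5],[0,0,0,0,0,0,0.6],[0,0,0,0,0,0,0.6],[0,0,0,0,0,0,0.6],[0,0,0,0,0,0,0.6],[0,0,0,0,0,0,0.6]]])

```text
clock: 4.7
tool_pos: [0.4658, 0.179, 0.0399]
eef_rot: [[-1.0, -0.001, -0.0], [-0.001, 1.0, -0.003], [0.0, -0.003, -1.0]]
ft_force: [0.2, -8.2, 3.0]
grip_width: 0.0541
grip_force: 20.0
```

jog_arm(moves=[[[0,-1.5,0,0,0,0,0.6],[0,0,-3,0,0,0,0.6],[0,0,-7,0,0,0,0.6],[0,0,0,0,0,0,0.6]]])

```text
clock: 5.1
tool_pos: [0.4659, 0.1789, 0.0503]
eef_rot: [[-1.0, -0.0, 0.0], [-0.0, 1.0, -0.0], [-0.0, -0.0, -1.0]]
ft_force: [-0.5, -3.6, 0.5]
grip_width: 0.0543
grip_force: 20.0
```

jog_arm(moves=[[[0,0,-12,0,0,0,0.6],[0,0,-22,0,0,0,0.6],[0,0,-26,0,0,0,0.6],[0,0,-26,0,0,0,0.6],[0,0,-24,0,0,0,0.6],[-7,-26,0,0,0,0,0.6],[-7,-26,0,0,0,0,0.6],[-7,-26,0,0,0,0,0.6],[-7,-26,0,0,0,0,0.6],[-7,-26,0,0,0,0,0.6],[-7,-26,0,0,0,0,0.6],[-6,-26,0,0,0,0,0.6],[0,0,0,0,0,0.125,0.6],[0,0,0,0,0,0.125,0.6],[0,0,0,0,0,0.125,0.6],[0,0,0,0,0,0.125,0.6],[0,0,0,0,0,0.125,0.6],[0,0,0,0,0,0.125,0.6],[0,0,0,0,0,0,0.6]]])

```text
clock: 7.0
tool_pos: [0.5141, -0.0025, 0.1604]
eef_rot: [[-0.731, 0.682, 0.001], [0.682, 0.731, 0.0], [-0.0, 0.001, -1.0]]
ft_force: [0.9, 1.0, -0.8]
grip_width: 0.0545
grip_force: 20.0
```

```bash
cat >> h.py <<'E'
TR=(.479,-.125,.04)
def comp(lx,ly):
    x,y,a=TR;return np.array([x+lx*np.cos(a)-ly*np.sin(a),y+lx*np.sin(a)+ly*np.cos(a)])
def delta(xy,z=None):
    s=observe();t=s["tool_pos"];d=np.r_[xy,t[2] if z is None else z]-t
    print("pos",t.round(4),"tool delta mm",(s["eef_rot"].T@d*1000).round(1),"w",s["grip_width"].round(4),"yaw",round(float(np.arctan2(s["eef_rot"][1,1],s["eef_rot"][0,1])),3))
E
python3 - <<'E'
from h import *
delta(comp(.04,.12),.035)
a=snapshot("top")["img"][130:300,200:460];b=snapshot("side")["img"][100:270,200:460]
cv2.imwrite("pics/g2.png",cv2.resize(np.vstack([a,b]),None,fx=1.7,fy=1.7,interpolation=cv2.INTER_CUBIC))
E
```

```text
Traceback (most recent call last):
  File "h.py", line 37, in delta
    print("pos",t.round(4),"tool delta mm",(s["eef_rot"].T@d*1000).round(1),"w",s["grip_width"].round(4),"yaw",round(float(np.arctan2(s["eef_rot"][1,1],s["eef_rot"][0,1])),3))
                                                                                ^^^^^^^^^^^^^^^^^^^^^
AttributeError: 'float' object has no attribute 'round'
```

jog_arm(moves=[[[0,0,25,0,0,0,0.6],[0,0,25,0,0,0,0.6],[0,0,25,0,0,0,0.6],[0,0,20,0,0,0,0.6],[0,0,15,0,0,0,0.6],[0,0,8,0,0,0,0.6],[0,0,5,0,0,0,0.6],[0,0,2,0,0,0,0.6],[0,0,0,0,0,0,0.6]]])

```text
clock: 7.9
tool_pos: [0.5143, -0.0029, 0.0351]
eef_rot: [[-0.732, 0.681, 0.001], [0.681, 0.732, -0.0], [-0.001, 0.0, -1.0]]
ft_force: [0.4, 1.1, -1.4]
grip_width: 0.0538
grip_force: 20.0
```

```bash
sed -i 's/s\["grip_width"\].round(4)/round(s["grip_width"],4)/' h.py
python3 - <<'E'
from h import *
delta(comp(.04,.12),.034)
a=snapshot("top")["img"][130:300,200:460];b=snapshot("side")["img"][100:270,200:460]
cv2.imwrite("pics/g2.png",cv2.resize(np.vstack([a,b]),None,fx=1.7,fy=1.7,interpolation=cv2.INTER_CUBIC))
E
```

```text
pos [ 0.5143 -0.0029  0.0351] tool delta mm [-0.3 -0.5  1.1] w 0.0538 yaw 0.822
```

View pics/g2.png

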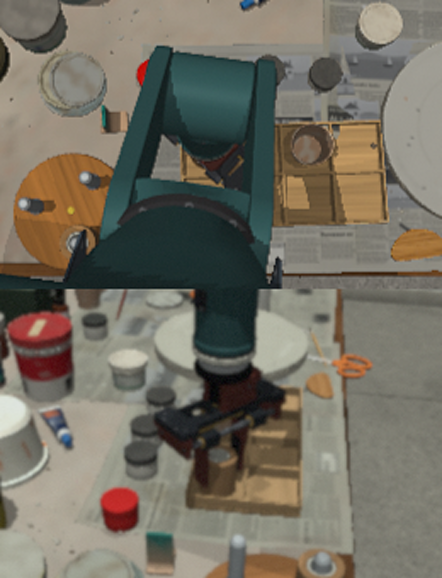

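The roll hangs in the far-left compartment; lower 1.5 mm, release, go for the second roll.

jog_arm(moves=[[[0,0,1.5,0,0,0,0.6],[0,0,0,0,0,0,0.3],[0,0,0,0,0,0,0],[0,0,0,0,0,0,-0.5],[0,0,0,0,0,0,-1],[0,0,-15,0,0,0,-1],[0,0,-25,0,0,0,-1],[0,0,-30,0,0,0,-1],[0,0,-30,0,0,0,-1],[0,0,-25,0,0,0,-1],[0,0,0,0,0,-0.125,-1],[0,0,0,0,0,-0.125,-1],[0,0,0,0,0,-0.125,-1],[0,0,0,0,0,-0.125,-1],[0,0,0,0,0,-0.125,-1],[0,0,0,0,0,-0.125,-1],[0,0,0,0,0,0,-1]]])

```text
clock: 9.7
tool_pos: [0.5136, -0.0029, 0.158]
eef_rot: [[-1.0, -0.001, -0.0], [-0.001, 1.0, -0.0], [0.0, -0.0, -1.0]]
ft_force: [-0.7, -0.1, -0.2]
grip_width: 0.0878
grip_force: 0.0
```

jog_arm(moves=[[[18,23.5,0,0,0,0,-1],[18,23.5,0,0,0,0,-1],[18,23.5,0,0,0,0,-1],[18,23.5,0,0,0,0,-1],[18,23.5,0,0,0,0,-1],[18,23.5,0,0,0,0,-1],[18,23.5,0,0,0,0,-1],[18,22,0,0,0,0,-1],[0,0,0,0,0,0,-1],[0,0,0,0,0,0,-1]]])

```text
clock: 10.7
tool_pos: [0.3698, 0.1837, 0.1582]
eef_rot: [[-1.0, 0.0, 0.0], [0.0, 1.0, -0.0], [-0.0, -0.0, -1.0]]
ft_force: [-0.3, 0.2, 0.9]
grip_width: 0.0876
grip_force: 0.0
```

Run:
```python
from h import *
delta((.369,.184),.040)
for n in("top","side"):
    p=snapshot(n)
    for k,r,z0,z1 in(("pot_1_mid",.026,0,.043),("roll_0_mid",.027,.008,.068),("roll_0_mid",.027,.014,.074)):
        for d in search_frame(k,p)[:5]:
            if d["score"]>.3: print(n,k,z0,round(d["score"],2),*fit(p,d["bbox"],r,z0,z1))
    for xy in((.634,-.03),(.64,-.10),(.64,-.195),): print(n,xy,dark(p,np.array(xy)))
```

```text
pos [0.3698 0.1837 0.1582] tool delta mm [  0.8   0.3 118.2] w 0.0876 yaw 1.571
top pot_1_mid 0 0.81 [0.63050569 0.07575988] 1.4173390324533914
top pot_1_mid 0 0.75 [ 0.64410053 -0.081234  ] 1.808925715029092
top (0.634, -0.03) [(array([ 0.6397011 , -0.05519237]), [322, 161, 37, 25, 583])]
top (0.64, -0.1) [(array([ 0.6397011 , -0.05519237]), [322, 161, 37, 25, 583])]
top (0.64, -0.195) [(array([ 0.63760323, -0.19470524]), [382, 164, 20, 21, 293])]
side pot_1_mid 0 0.62 [0.63152554 0.08798088] 1.435970559479286
side pot_1_mid 0 0.59 [ 0.63421461 -0.02448752] 0.12576150729455185
side pot_1_mid 0 0.53 [ 0.65287166 -0.0978564 ] 7.033118728551895
side roll_0_mid 0.008 0.59 [0.36828999 0.17857299] 1.0546039992158074
side roll_0_mid 0.014 0.59 [0.3690609  0.18403902] 1.1726752449896813
side (0.634, -0.03) [(array([ 0.64397221, -0.05358406]), [274, 185, 17, 13, 91]), (array([ 0.62882927, -0.00916151]), [274, 197, 18, 8, 83])]
side (0.64, -0.1) [(array([ 0.64397221, -0.05358406]), [274, 185, 17, 13, 91])]
side (0.64, -0.195) [(array([ 0.63461889, -0.17986715]), [287, 160, 16, 9, 77])]
```

Roll 2 measures at (0.369, 0.184), and the middle pot seems to have moved to about (0.644, -0.08); I'll look again later. Down onto roll 2.

jog_arm(moves=[[[0.5,0,25,0,0,0,-1],[0,0,25,0,0,0,-1],[0,0,25,0,0,0,-1],[0,0,20,0,0,0,-1],[0,0,15,0,0,0,-1],[0,0,8,0,0,0,-1],[0,0,0,0,0,0,0],[0,0,0,0,0,0,0.5],[0,0,0,0,0,0,0.6],[0,0,0,0,0,0,0.6],[0,0,0,0,0,0,0.6],[0,0,0,0,0,0,0.6],[0,0,0,0,0,0,0.6]]])

```text
clock: 12.4
tool_pos: [0.3699, 0.1838, 0.0407]
eef_rot: [[-1.0, -0.0, 0.001], [-0.0, 1.0, 0.0], [-0.001, 0.0, -1.0]]
ft_force: [-0.7, 0.1, 6.4]
grip_width: 0.0523
grip_force: 20.0
```

jog_arm(moves=[[[0,0,-3,0,0,0,0.6],[0,0,-5,0,0,0,0.6],[0,0,0,0,0,0,0.6],[0,0,0,0,0,0,0.6]]])

```text
clock: 12.8
tool_pos: [0.3693, 0.1835, 0.0483]
eef_rot: [[-1.0, -0.0, 0.0], [-0.0, 1.0, -0.0], [-0.0, -0.0, -1.0]]
ft_force: [0.3, 0.1, -1.0]
grip_width: 0.0523
grip_force: 20.0
```

Run:
```python
from h import *
s=observe();print(s["tool_pos"],s["ft_force"],s["torque"],s["grip_width"])
p=snapshot("top");a=p["img"][120:300,200:440];b=snapshot("side")["img"][150:330,230:470]
cv2.imwrite("pics/g3.png",cv2.resize(np.vstack([a,b]),None,fx=1.65,fy=1.65,interpolation=cv2.INTER_CUBIC))
```

```text
[0.36930677 0.18353037 0.0483143 ] [ 0.27735352  0.08560868 -1.04188288] [0.05083284 0.06548217 0.03449065] 0.05226325665683197
```

View pics/g3.png

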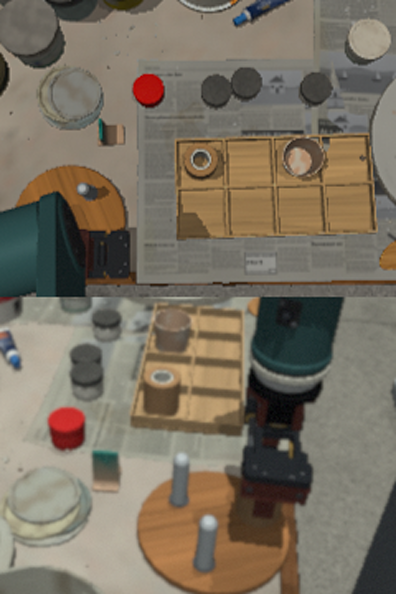

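Roll 1 stands in its compartment (crop (200,160)). The middle pot was knocked next to the left one (crop (216,90) and (246,84)). I carry roll 2 to the near-left compartment.

jog_arm(moves=[[[0,0,-12,0,0,0,0.6],[0,0,-22,0,0,0,0.6],[0,0,-26,0,0,0,0.6],[0,0,-26,0,0,0,0.6],[0,0,-24,0,0,0,0.6],[-8,-23.5,0,0,0,0,0.6],[-8,-23.5,0,0,0,0,0.6],[-8,-23.5,0,0,0,0,0.6],[-8,-23.5,0,0,0,0,0.6],[-8,-24,0,0,0,0,0.6],[-8,-24,0,0,0,0,0.6],[-8,-24,0,0,0,0,0.6],[-9,-24,0,0,0,0,0.6],[0,0,0,0,0,0.125,0.6],[0,0,0,0,0,0.125,0.6],[0,0,0,0,0,0.125,0.6],[0,0,0,0,0,0.125,0.6],[0,0,0,0,0,0.125,0.6],[0,0,0,0,0,0.125,0.6],[0,0,0,0,0,0,0.6]]])

```text
clock: 14.9
tool_pos: [0.4339, -0.0064, 0.1579]
eef_rot: [[-0.731, 0.682, -0.001], [0.682, 0.731, 0.0], [0.001, -0.001, -1.0]]
ft_force: [-0.3, 0.1, -0.3]
grip_width: 0.0524
grip_force: 20.0
```

Run:
```python
from h import *
delta(comp(-.04,.12),.035)
```

```text
pos [ 0.4339 -0.0064  0.1579] tool delta mm [ -0.5   0.  122.9] w 0.0524 yaw 0.82
```

Run:
```python
from h import *
for n in("top","side"):
    p=snapshot(n)
    for k,z0,z1 in(("roll_0_mid",.131,.191),):
        for d in search_frame(k,p)[:4]: print(n,round(d["score"],2),d["bbox"],*fit(p,d["bbox"],.027,z0,z1))
p=snapshot("side");u=proj(p,[[.434,-.0064,.17]])[0].astype(int);print(u)
cv2.imwrite("pics/g4.png",cv2.resize(p["img"][u[1]-60:u[1]+90,u[0]-70:u[0]+80],None,fx=4,fy=4,interpolation=cv2.INTER_CUBIC))
```

```text
top 0.68 [337.5, 161.7, 357.9, 181.1] [ 0.60865762 -0.06592057] 3.464735901370157
side 0.77 [351.7, 147.8, 379.2, 184.3] [ 0.43670395 -0.01069334] 0.28951808623005204
[366 163]
```

View pics/g4.png

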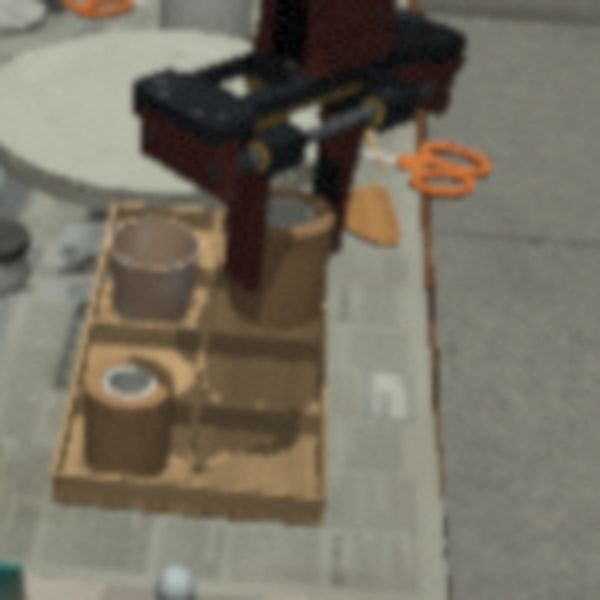

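It hangs upright and centred over the near-left compartment. Lower and release.

jog_arm(moves=[[[2,0,25,0,0,0,0.6],[0,0,25,0,0,0,0.6],[0,0,25,0,0,0,0.6],[0,0,20,0,0,0,0.6],[0,0,14,0,0,0,0.6],[0,0,8,0,0,0,0.6],[0,0,5,0,0,0,0.6],[0,0,1,0,0,0,0.6],[0,0,1,0,0,0,0.6],[0,0,0,0,0,0,0.6]]])

```text
clock: 16.15
tool_pos: [0.4334, -0.0052, 0.0348]
eef_rot: [[-0.732, 0.681, 0.001], [0.681, 0.732, -0.0], [-0.001, 0.001, -1.0]]
ft_force: [-0.0, 0.2, -0.7]
grip_width: 0.0524
grip_force: 20.0
```

jog_arm(moves=[[[0,0,0.8,0,0,0,0.6],[0,0,0,0,0,0,0.3],[0,0,0,0,0,0,0],[0,0,0,0,0,0,-0.5],[0,0,0,0,0,0,-1],[0,0,-15,0,0,0,-1],[0,0,-25,0,0,0,-1],[0,0,-30,0,0,0,-1],[0,0,-30,0,0,0,-1],[0,0,-25,0,0,0,-1],[0,0,0,0,0,0.137,-1],[0,0,0,0,0,0.137,-1],[0,0,0,0,0,0.137,-1],[0,0,0,0,0,0.137,-1],[0,0,0,0,0,0.137,-1],[0,0,0,0,0,0.137,-1],[0,0,0,0,0,0,-1]]])

```text
clock: 17.85
tool_pos: [0.4329, -0.005, 0.1584]
eef_rot: [[0.002, 1.0, 0.0], [1.0, -0.002, -0.0], [-0.0, 0.0, -1.0]]
ft_force: [-0.2, -0.7, 0.2]
grip_width: 0.088
grip_force: 0.0
```

Run:
```python
from h import *
delta(comp(-.04,.12),.16)
for n in("top","side"):
    p=snapshot(n)
    for d in search_frame("pot_1_mid",p)[:6]: print(n,round(d["score"],2),np.round(d["bbox"]),*fit(p,d["bbox"],.026,0,.043))
    if n=="top":
        im=p["img"];x0,y0=270,145
        cr=cv2.resize(im[y0:y0+80,x0:x0+160],None,fx=5,fy=5,interpolation=cv2.INTER_CUBIC)
        # grid ticks of world positions at lid height
        for wx in(.60,.62,.64,.66,.68):
            for wy in np.arange(-.22,.09,.02):
                u=(proj(p,[[wx,wy,.043]])[0]-[x0,y0]+.5)*5
                cv2.circle(cr,tuple(int(v) for v in u),2,(0,255,255) if abs(wx-.64)<1e-6 and abs(wy+.1)<1e-6 else (0,255,0),-1)
        cv2.imwrite("pics/p1.png",cr)
```

```text
pos [ 0.4329 -0.005   0.1584] tool delta mm [-1.6  1.4 -1.6] w 0.088 yaw -0.002
top 0.75 [282. 168. 300. 189.] [0.62618121 0.07700856] 0.7759890406311909
top 0.73 [337. 160. 358. 183.] [ 0.64689081 -0.07769998] 0.6770495171302291
top 0.51 [321. 166. 340. 189.] [ 0.63026582 -0.03004217] 0.3648302014141185
side 0.79 [274. 182. 290. 190.] [ 0.65284903 -0.09677753] 5.911725579840162
side 0.71 [264. 217. 284. 247.] [0.62740873 0.08732828] 1.36734531583997
```

View pics/p1.png

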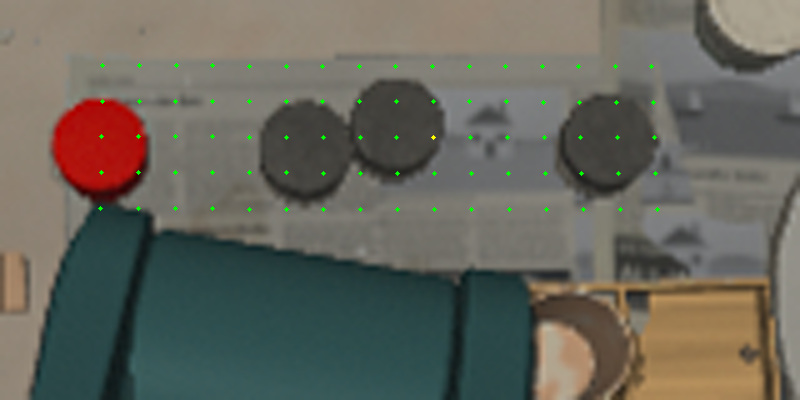

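Lids sit at crop pixels A (306,149), B (397,127) and C (608,142). That gives A (0.633, -0.031), B (0.6455, -0.080) and C (0.637, -0.195). The red pot is left alone. Going for A, closing along x.

jog_arm(moves=[[[-3.7,28.6,0,0,0,0,-1],[-3.7,28.6,0,0,0,0,-1],[-3.7,28.6,0,0,0,0,-1],[-3.7,28.6,0,0,0,0,-1],[-3.7,28.6,0,0,0,0,-1],[-3.7,28.6,0,0,0,0,-1],[-3.7,28.5,0,0,0,0,-1],[0,0,25,0,0,0,-1],[0,0,25,0,0,0,-1],[0,0,25,0,0,0,-1],[0,0,25,0,0,0,-1],[0,0,18,0,0,0,-1],[0,0,12,0,0,0,-1],[0,0,7,0,0,0,-1],[0,0,0,0,0,0,-1]]])

```text
clock: 19.55
tool_pos: [0.6326, -0.0311, 0.0207]
eef_rot: [[0.0, 1.0, -0.001], [1.0, -0.0, 0.0], [0.0, -0.001, -1.0]]
ft_force: [-0.2, -0.0, 0.1]
grip_width: 0.0879
grip_force: 0.0
```

jog_arm(moves=[[[0,0,0,0,0,0,0],[0,0,0,0,0,0,0.5],[0,0,0,0,0,0,0.6],[0,0,0,0,0,0,0.6],[0,0,0,0,0,0,0.6],[0,0,0,0,0,0,0.6],[0,0,0,0,0,0,0.6]]])

```text
clock: 20.25
tool_pos: [0.6337, -0.0313, 0.0219]
eef_rot: [[0.001, 1.0, 0.001], [1.0, -0.001, -0.0], [-0.0, 0.001, -1.0]]
ft_force: [0.7, 0.2, 4.4]
grip_width: 0.0508
grip_force: 20.0
```

jog_arm(moves=[[[0,0,-10,0,0,0,0.6],[0,0,-25,0,0,0,0.6],[0,0,-30,0,0,0,0.6],[0,0,-30,0,0,0,0.6],[0,0,-23,0,0,0,0.6],[-7.9,-28,0,0,0,0,0.6],[-7.9,-28,0,0,0,0,0.6],[-7.9,-28,0,0,0,0,0.6],[-7.9,-28,0,0,0,0,0.6],[-7.9,-28,0,0,0,0,0.6],[-7.9,-28,0,0,0,0,0.6],[-7.9,-28,0,0,0,0,0.6],[0,0,0,0,0,-0.137,0.6],[0,0,0,0,0,-0.137,0.6],[0,0,0,0,0,-0.137,0.6],[0,0,0,0,0,-0.137,0.6],[0,0,0,0,0,-0.137,0.6],[0,0,0,0,0,-0.137,0.6],[0,0,0,0,0,0,0.6]]])

```text
clock: 22.15
tool_pos: [0.4364, -0.0861, 0.1396]
eef_rot: [[-0.733, 0.681, -0.001], [0.681, 0.733, 0.0], [0.001, -0.0, -1.0]]
ft_force: [-0.0, -0.1, -0.9]
grip_width: 0.0509
grip_force: 20.0
```

Run:
```python
from h import *
delta(comp(-.04,.04),.0295)
p=snapshot("side");z=observe()["tool_pos"][2]-.0213
for d in search_frame("pot_1_mid",p)[:5]: print(round(d["score"],2),np.round(d["bbox"]),*fit(p,d["bbox"],.026,z,z+.043))
```

```text
pos [ 0.4364 -0.0861  0.1396] tool delta mm [ -1.2   0.4 110.1] w 0.0509 yaw 0.822
0.83 [263. 216. 281. 246.] [0.5914902  0.20879756] 4.929116924721858
0.7 [273. 182. 292. 200.] [0.60287551 0.08323171] 4.872388757504364
```

jog_arm(moves=[[[0,0,25,0,0,0,0.6],[0,0,25,0,0,0,0.6],[0,0,25,0,0,0,0.6],[0,0,18,0,0,0,0.6],[0,0,10,0,0,0,0.6],[0,0,5,0,0,0,0.6],[0,0,1.5,0,0,0,0.6],[0,0,0,0,0,0,0.6]]])

```text
clock: 23.05
tool_pos: [0.4373, -0.0864, 0.0303]
eef_rot: [[-0.731, 0.682, 0.001], [0.682, 0.731, -0.0], [-0.001, 0.0, -1.0]]
ft_force: [0.9, -0.7, -0.8]
grip_width: 0.051
grip_force: 20.0
```

jog_arm(moves=[[[0,0,0.5,0,0,0,0.6],[0,0,0,0,0,0,0.3],[0,0,0,0,0,0,0],[0,0,0,0,0,0,-0.5],[0,0,0,0,0,0,-1],[0,0,-12,0,0,0,-1],[0,0,-25,0,0,0,-1],[0,0,-30,0,0,0,-1],[0,0,-30,0,0,0,-1],[0,0,-13,0,0,0,-1],[0,0,0,0,0,0.137,-1],[0,0,0,0,0,0.137,-1],[0,0,0,0,0,0.137,-1],[0,0,0,0,0,0.137,-1],[0,0,0,0,0,0.137,-1],[0,0,0,0,0,0.137,-1],[0,0,0,0,0,0,-1]]])

```text
clock: 24.75
tool_pos: [0.4367, -0.0862, 0.1393]
eef_rot: [[0.002, 1.0, -0.0], [1.0, -0.002, 0.0], [0.0, -0.0, -1.0]]
ft_force: [-0.1, -0.8, -0.1]
grip_width: 0.0878
grip_force: 0.0
```

Run:
```python
from h import *
delta((.6455,-.080),.021)
for n in("top","side"):
    p=snapshot(n)
    for xy in((.645,-.08),(.637,-.195),): print(n,xy,dark(p,np.array(xy)))
    for d in search_frame("pot_1_mid",p)[:6]: print(n,round(d["score"],2),np.round(d["bbox"]),*fit(p,d["bbox"],.026,0,.043))
```

```text
pos [ 0.4367 -0.0862  0.1393] tool delta mm [  6.6 208.8 118.3] w 0.0878 yaw -0.002
top (0.645, -0.08) [(array([ 0.64619554, -0.07983208]), [340, 161, 19, 20, 289])]
top (0.637, -0.195) [(array([ 0.63754062, -0.19463481]), [382, 164, 20, 21, 292])]
top 0.66 [283. 165. 301. 188.] [0.63163753 0.07483551] 1.068317649347625
top 0.58 [337. 162. 361. 182.] [ 0.6461269  -0.08148139] 1.3694316176999892
side (0.645, -0.08) [(array([ 0.64660162, -0.06992376]), [274, 180, 17, 13, 151])]
side (0.637, -0.195) [(array([ 0.63691899, -0.18598648]), [286, 159, 17, 11, 124])]
side 0.62 [274. 182. 291. 201.] [ 0.64563156 -0.07258844] 2.4891761421816962
side 0.6 [263. 218. 282. 247.] [0.63069799 0.08913438] 1.8174803131029125
```

jog_arm(moves=[[[0.9,29.8,0,0,0,0,-1],[0.9,29.8,0,0,0,0,-1],[0.9,29.8,0,0,0,0,-1],[0.9,29.8,0,0,0,0,-1],[0.9,29.8,0,0,0,0,-1],[0.9,29.8,0,0,0,0,-1],[0.6,30,0,0,0,0,-1],[0,0,25,0,0,0,-1],[0,0,25,0,0,0,-1],[0,0,25,0,0,0,-1],[0,0,20,0,0,0,-1],[0,0,15,0,0,0,-1],[0,0,8,0,0,0,-1],[0,0,0,0,0,0,0],[0,0,0,0,0,0,0.5],[0,0,0,0,0,0,0.6],[0,0,0,0,0,0,0.6],[0,0,0,0,0,0,0.6],[0,0,0,0,0,0,0.6],[0,0,0,0,0,0,0.6]]])

```text
clock: 26.95
tool_pos: [0.6466, -0.0806, 0.0223]
eef_rot: [[0.001, 1.0, 0.002], [1.0, -0.001, -0.001], [-0.001, 0.002, -1.0]]
ft_force: [0.9, 0.2, 5.7]
grip_width: 0.0519
grip_force: 20.0
```

jog_arm(moves=[[[0,0,-10,0,0,0,0.6],[0,0,-25,0,0,0,0.6],[0,0,-30,0,0,0,0.6],[0,0,-30,0,0,0,0.6],[0,0,-23,0,0,0,0.6],[-10.8,-25.7,0,0,0,0,0.6],[-10.8,-25.7,0,0,0,0,0.6],[-10.8,-25.7,0,0,0,0,0.6],[-10.8,-25.7,0,0,0,0,0.6],[-10.8,-25.7,0,0,0,0,0.6],[-10.8,-25.7,0,0,0,0,0.6],[-10.8,-25.7,0,0,0,0,0.6],[-10.8,-25.7,0,0,0,0,0.6],[0,0,0,0,0,-0.137,0.6],[0,0,0,0,0,-0.137,0.6],[0,0,0,0,0,-0.137,0.6],[0,0,0,0,0,-0.137,0.6],[0,0,0,0,0,-0.137,0.6],[0,0,0,0,0,-0.137,0.6],[0,0,0,0,0,0,0.6]]])

```text
clock: 28.95
tool_pos: [0.4396, -0.1665, 0.1396]
eef_rot: [[-0.733, 0.681, -0.001], [0.681, 0.733, 0.0], [0.0, -0.0, -1.0]]
ft_force: [0.3, 0.1, -0.6]
grip_width: 0.0515
grip_force: 20.0
```

Run:
```python
from h import *
delta(comp(-.04,-.04),.0298)
p=snapshot("side")
a=p["img"][100:270,240:440];cv2.imwrite("pics/g5.png",cv2.resize(a,None,fx=3,fy=3,interpolation=cv2.INTER_CUBIC))
```

```text
pos [ 0.4396 -0.1665  0.1396] tool delta mm [ -0.9   0.7 109.8] w 0.0515 yaw 0.822
```

View pics/g5.png

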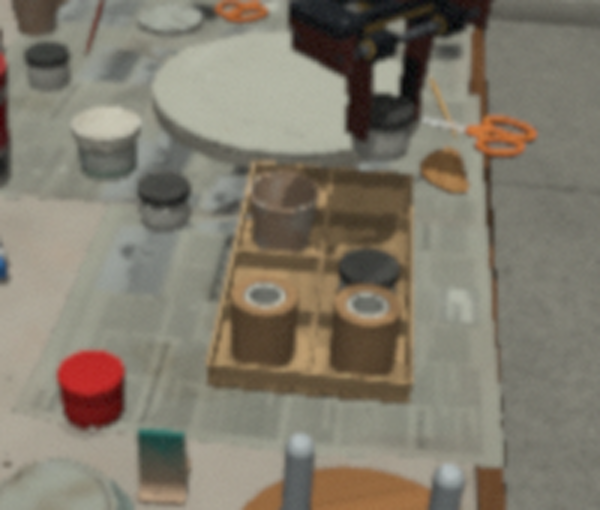

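The crop shows both rolls (265,320) and (365,325) and pot A (370,270) packed, with pot B held upright at (385,125). Lower B.

jog_arm(moves=[[[-0.5,0.5,25,0,0,0,0.6],[0,0,25,0,0,0,0.6],[0,0,25,0,0,0,0.6],[0,0,18,0,0,0,0.6],[0,0,10,0,0,0,0.6],[0,0,5,0,0,0,0.6],[0,0,1.5,0,0,0,0.6],[0,0,0,0,0,0,0.6],[0,0,0.3,0,0,0,0.6],[0,0,0,0,0,0,0.3],[0,0,0,0,0,0,0],[0,0,0,0,0,0,-0.5],[0,0,0,0,0,0,-1],[0,0,-12,0,0,0,-1],[0,0,-25,0,0,0,-1],[0,0,-30,0,0,0,-1],[0,0,-30,0,0,0,-1],[0,0,-13,0,0,0,-1],[0,0,0,0,0,0,-1]]])

```text
clock: 30.9
tool_pos: [0.442, -0.1673, 0.1413]
eef_rot: [[-0.732, 0.681, 0.004], [0.681, 0.732, -0.002], [-0.004, 0.001, -1.0]]
ft_force: [-0.1, 0.8, -0.3]
grip_width: 0.0878
grip_force: 0.0
```

jog_arm(moves=[[[0,0,0,0,0,0.137,-1],[0,0,0,0,0,0.137,-1],[0,0,0,0,0,0.137,-1],[0,0,0,0,0,0.137,-1],[0,0,0,0,0,0.137,-1],[0,0,0,0,0,0.137,-1],[0,0,0,0,0,0,-1]]])

```text
clock: 31.6
tool_pos: [0.4399, -0.1662, 0.1383]
eef_rot: [[0.002, 1.0, -0.002], [1.0, -0.002, 0.001], [0.001, -0.002, -1.0]]
ft_force: [-0.0, 0.6, 0.0]
grip_width: 0.0879
grip_force: 0.0
```

Run:
```python
from h import *
p=snapshot("top")
r=dark(p,np.array((.637,-.195)));print(r)
delta(r[0][0] if r else (.637,-.195),.021)
```

```text
[(array([ 0.63754073, -0.19487904]), [382, 164, 20, 21, 280])]
pos [ 0.44   -0.1662  0.1385] tool delta mm [-29.1 197.7 117.1] w 0.0875 yaw 0.002
```

jog_arm(moves=[[[-4,28.2,0,0,0,0,-1],[-4,28.2,0,0,0,0,-1],[-4,28.2,0,0,0,0,-1],[-4,28.2,0,0,0,0,-1],[-4,28.2,0,0,0,0,-1],[-4,28.2,0,0,0,0,-1],[-4,28.2,0,0,0,0,-1],[0,0,25,0,0,0,-1],[0,0,25,0,0,0,-1],[0,0,25,0,0,0,-1],[0,0,20,0,0,0,-1],[0,0,14,0,0,0,-1],[0,0,8,0,0,0,-1],[0,0,0,0,0,0,0],[0,0,0,0,0,0,0.5],[0,0,0,0,0,0,0.6],[0,0,0,0,0,0,0.6],[0,0,0,0,0,0,0.6],[0,0,0,0,0,0,0.6],[0,0,0,0,0,0,0.6]]])

```text
clock: 33.65
tool_pos: [0.6389, -0.1951, 0.0235]
eef_rot: [[0.001, 1.0, 0.002], [1.0, -0.001, -0.001], [-0.001, 0.002, -1.0]]
ft_force: [0.6, 0.5, 5.5]
grip_width: 0.0514
grip_force: 20.0
```

jog_arm(moves=[[[0,0,-10,0,0,0,0.6],[0,0,-25,0,0,0,0.6],[0,0,-30,0,0,0,0.6],[0,0,-30,0,0,0,0.6],[0,0,-22,0,0,0,0.6],[18.6,-20.2,0,0,0,0,0.6],[18.6,-20.2,0,0,0,0,0.6],[18.6,-20.2,0,0,0,0,0.6],[18.6,-20.2,0,0,0,0,0.6],[18.6,-20.2,0,0,0,0,0.6],[18.6,-20.2,0,0,0,0,0.6],[0,0,0,0,0,-0.137,0.6],[0,0,0,0,0,-0.137,0.6],[0,0,0,0,0,-0.137,0.6],[0,0,0,0,0,-0.137,0.6],[0,0,0,0,0,-0.137,0.6],[0,0,0,0,0,-0.137,0.6],[0,0,0,0,0,0,0.6],[0,0,0,0,0,0,0.6]]])

```text
clock: 35.55
tool_pos: [0.5167, -0.0831, 0.1397]
eef_rot: [[-0.729, 0.684, -0.0], [0.684, 0.729, -0.0], [0.0, -0.0, -1.0]]
ft_force: [-1.4, 0.4, -1.4]
grip_width: 0.0509
grip_force: 20.0
```

Run:
```python
from h import *
delta(comp(.04,.04),.030)
```

```text
pos [ 0.5167 -0.0831  0.1397] tool delta mm [ -0.8   0.2 109.7] w 0.0509 yaw 0.817
```

jog_arm(moves=[[[-0.5,0,25,0,0,0,0.6],[0,0,25,0,0,0,0.6],[0,0,25,0,0,0,0.6],[0,0,18,0,0,0,0.6],[0,0,10,0,0,0,0.6],[0,0,5,0,0,0,0.6],[0,0,1.3,0,0,0,0.6],[0,0,0,0,0,0,0.6],[0,0,0.4,0,0,0,0.6],[0,0,0,0,0,0,0.3],[0,0,0,0,0,0,0],[0,0,0,0,0,0,-0.5],[0,0,0,0,0,0,-1],[0,0,-12,0,0,0,-1],[0,0,-25,0,0,0,-1],[0,0,-30,0,0,0,-1],[0,0,-30,0,0,0,-1],[0,0,-30,0,0,0,-1],[0,0,-30,0,0,0,-1]]])

```text
clock: 37.45
tool_pos: [0.5173, -0.0834, 0.1891]
eef_rot: [[-0.732, 0.682, 0.001], [0.682, 0.732, -0.0], [-0.001, 0.0, -1.0]]
ft_force: [0.4, -0.4, -0.1]
grip_width: 0.088
grip_force: 0.0
```

jog_arm(moves=[[[0,25,-10,0,0,0,-1],[0,25,-10,0,0,0,-1],[0,25,-10,0,0,0,-1],[0,25,0,0,0,0,-1],[0,25,0,0,0,0,-1],[-25,15,0,0,0,0,-1],[-25,15,0,0,0,0,-1],[0,0,0,0,0,0,-1],[0,0,0,0,0,0,-1]]])

```text
clock: 38.35
tool_pos: [0.6594, -0.0041, 0.2171]
eef_rot: [[-0.732, 0.682, -0.001], [0.682, 0.732, 0.0], [0.0, -0.0, -1.0]]
ft_force: [-1.4, -0.8, -0.2]
grip_width: 0.0882
grip_force: 0.0
```

Run:
```python
from h import *
s=observe();print(s["tool_pos"],s["clock"])
a=snapshot("top")["img"][130:300,230:450];b=snapshot("side")["img"][100:270,230:450]
cv2.imwrite("pics/f1.png",cv2.resize(np.vstack([a,b]),None,fx=1.75,fy=1.75,interpolation=cv2.INTER_CUBIC))
```

```text
[ 0.65944219 -0.00409109  0.2170884 ] 38.35
```

View pics/f1.png

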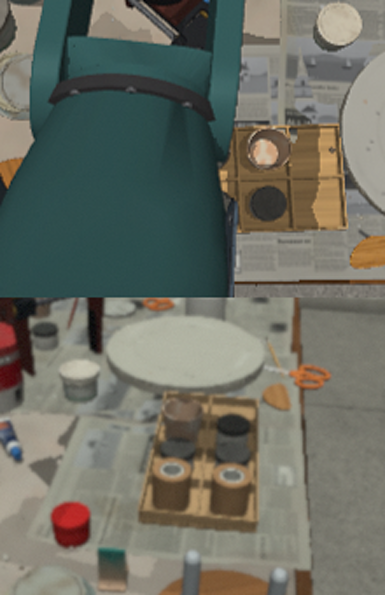

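The side view shows two rolls and three pots standing in the tray beside the beaker. I'll move the arm out of the top view to confirm.

jog_arm(moves=[[[0,0,-20,0,0,0,-1],[30,5,-15,0,0,0,-1],[30,5,-15,0,0,0,-1],[30,5,-15,0,0,0,-1],[30,5,-10,0,0,0,-1],[30,5,0,0,0,0,-1],[30,5,0,0,0,0,-1],[30,5,0,0,0,0,-1],[30,5,0,0,0,0,-1],[30,5,0,0,0,0,-1],[30,5,0,0,0,0,-1],[0,0,0,0,0,0,-1],[0,0,0,0,0,0,-1]]])

```text
clock: 39.75
tool_pos: [0.4731, 0.2369, 0.2922]
eef_rot: [[-0.733, 0.68, 0.0], [0.68, 0.733, -0.0], [-0.0, -0.0, -1.0]]
ft_force: [0.0, -0.3, 0.1]
grip_width: 0.088
grip_force: 0.0
```

Run:
```python
from h import *
p=snapshot("top");s=snapshot("side")
a=p["img"][130:300,230:450]
cv2.imwrite("pics/f2.png",cv2.resize(np.vstack([a,s["img"][100:270,230:450]]),None,fx=1.75,fy=1.75,interpolation=cv2.INTER_CUBIC))
```

```text
(no output)
```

View pics/f2.png

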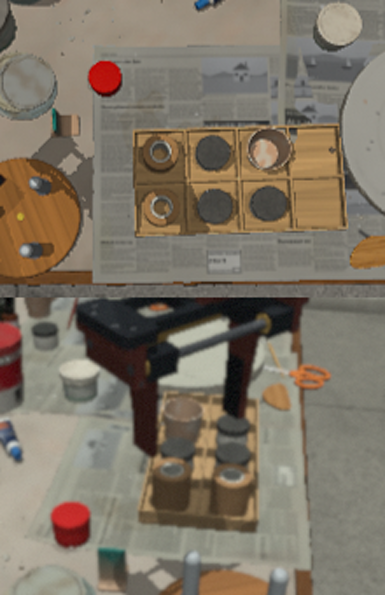

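The top crop shows rolls at (160,152) and (160,208), and pots at (214,152), (215,207) and (269,203), one to a compartment and upright. The beaker is still at (268,150). The tile, tub and red pot are untouched, so I'm handing in.

```bash
python3 -c "
from rig import order
print(order.finish_job())"
```

```text
the job is handed in; nothing more can be done
None
```

I packed both tape rolls and all three black-lidded pots upright in their own tray compartments, left the beaker, tile, tub and red pot where they were, and handed the job in at about 40 s; the hand-in call returned no verdict.

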